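# Stand the curing lamp over the resin coaster

### The arm

A 6-joint arm with a two-finger parallel gripper is mounted at the origin on the work surface. World frame = base frame: x ahead of the robot, y to its left, z up, the work surface at z = 0. Lengths are in m, angles in rad, forces in N, time in s.
With the tool pointing down it reaches from about 0.275 to 0.75 m from the base axis. Payload 10.2 kg.
Tool frame: the origin (TCP) lies between the finger pads, 19 mm behind the fingertips; this is the grasp point; z points along the fingers, y is the line along which they close (so a half turn about z gives the same grasp; the last joint's range is limited). The gripper opens to 85 mm and grips with 20 to 120 N. Pads are 22 mm wide; open, the fingers measure 114 mm over their backs; the gripper's body (76 mm by 85 mm) begins 54 mm behind the grasp point. The pads swing forward as they close: fully open they stand 13 mm farther back than shut.
Start: joints at [-1.331, 0.313, 1.498, -0, 1.331, -0.223], TCP at [0.234, -0.47, 0.25] pointing down, gripper open.
Joint ranges: [-2.94, 2.94], [-0.97, 2.17], [0.19, 2.56], [-1.23, 4.37], [0.02, 3.11], [-2.88, 2.88]. Speed limits (rad/s): [2.39, 2.39, 3.01, 3.14, 3.14, 3.14].

### API

Orientations are given as a rotation vector (axis times angle).
In Python, from cell import robot, camrig, probe_bus, workorder gives the robot as it stands (robot), with the cameras (camrig), the readings (probe_bus) and the job (workorder).
- The arm moves only by the shell command python3 steer.py 'ROWS' [FORCE]. ROWS is a JSON object with one list for each field, all of the same length, 1 to 10, a row being the entries at one place: x, y, z (the shift in fractions of the full range, 1 being 0.8 m), wx, wy, wz (a rotation vector in shares of pi rad (1.0 is pi rad)), jaw (the opening from 0.0 (shut) to 1.0 (fully open)); each row is the pose to reach, as a shift and turn from the pose commanded when the command began, along the tool's axes at that moment; what a row does not reach only later rows make up. A row lasts 1/8 s, in which the tool goes at most 0.0625 m and 0.188 rad, less where a joint would pass 70% of its speed; a pose out of reach is approached as far as the arm can. The fingers move at their own pace and stop on an object; FORCE is the grip in N (left out, the last holds). Time passes only in rows, so rows that do not move let the fingers close. It prints the time, the measured TCP pose, the force, the opening and the grip force at its end. No shift or turn number may pass 1 either way. Input that does not fit is refused with a message, and nothing moves.
- probe_bus.sense(): the state, without advancing time (a new reading comes with each control period).
- camrig.capture(name): name is "scene" or "top"; returns (picture, depth): 480x640x3 uint8, red, green, blue; 480x640 float32, m along the optical axis (not along the pixel's ray), 0 where there is no reading.
- camrig.get_calibration(name): a dict with "fx", "fy", "cx", "cy" (pixels), "T" (4x4, takes a point from camera to world coordinates). Camera axes: x right, y up, looking along -z (the intrinsics and any distortion apply to the point x, -y, -z); pixel columns grow to the right and rows downward; lengths in m; the calibration is good to about 2 mm. A picture is of the moment at which its call begins. get_calibration takes no time and is no camera call.
- workorder.job_done(): hands the job in; it is judged then, once.
The state is a dict: "time_s": time; "joints": joint angles; "qd": joint speeds; "joint_torque": joint torques, N m; "position": TCP position; "tool_rot": TCP orientation; "ft_force": force on the tool from outside, world axes, zero at the start; "ft_torque": the same for the moment, N m; "finger_gap": opening from 0.0 (shut) to 1.0 (fully open); "grasp_force": force on a finger pad.
Only numpy, scipy, OpenCV 4.12 (cv2) and the standard library are available. Lean on these libraries where they do the work, as an engineer would, in place of code of your own. Each camera call takes 0.05 s, during which the arm holds its last target. There are 200 camera calls.

### The job

The tall, top-heavy curing lamp stands on the table beside the round wooden curing base. Lift it, carry it upright without letting it lean or swing far, and set it down gently over the teal coaster so that its three ball feet are fully home in the base's cone, groove and flat seats (any foot in any seat), then let go. Leave the coaster, the red spirit level and the timber offcut where they lie.

Things in the scene. Friction and masses are not known exactly. Their poses are not given: they have to be found in the camera images.
- lamp: Tall, top-heavy tripod lamp, 215 mm, 0.6 kg, loose: 3 identical ball feet, thin splayed legs, white drum head with violet band (94 mm wide, 118 to 160 mm up), upright round black rubber grip on top (28 mm wide, 160 to 215 mm up). Centre of mass 135 mm up: tips beyond 13 degrees. Origin on its axis, level with the feet's underside; z up, x towards foot_a. Any third of a turn is as good.
- lamp_grip (a point): Point on the lamp's axis in the middle of the rubber grip, 192 mm above the underside of the feet: a good height for the TCP; the fingertips then clear the head.
- foot_a (a point): Centre of one ball foot (18 mm diameter) of the lamp, 66 mm from the lamp's axis along the lamp's +x, 9 mm above the feet's underside.
- foot_b (a point): Centre of the ball foot 120 degrees anticlockwise (seen from above) of foot_a.
- foot_c (a point): Centre of the ball foot 240 degrees anticlockwise of foot_a.
- base: Round pale wooden board, 200 mm wide, 18 mm thick, fixed to the table, with 3 seats 120 degrees apart, 66 mm from its axis, about the coaster. Origin: centre of the underside, z up, x towards the cone seat. With its feet home the lamp stands on the base's axis, its origin 24.6 mm above the table, its yaw the base's plus 0 or plus or minus 120 degrees.
- cone_seat (a point): Centre of a ball foot that is home in the cone seat: 33.6 mm above the table, 4.6 mm below the rim. The seat is an aluminium cup, 38 mm wide, rim 20 mm above the board, its cone 30 mm wide at the mouth with walls 52 degrees steep. A ball let down within about 4 mm of the centre slides home; at 6 mm it may hang on the wall.
- groove_seat (a point): Centre of a ball foot that is home in the groove seat, at the same height, 120 degrees anticlockwise of the cone: a brass block with a V groove 36 mm long that runs towards the cone, 30 mm wide at the mouth, walls 52 degrees steep, rim 20 mm above the board.
- flat_seat (a point): Centre of a ball foot that rests on the middle of the flat seat, at the same height, 240 degrees anticlockwise of the cone: a steel disc, 38 mm wide, its flat top 6.6 mm above the board.
- coaster: Teal resin coaster, 80 mm diameter, 9 mm thick, lying loose in the middle of the base's board between the seats, to be cured under the lamp. Origin: centre of its underside.
- level: Red spirit level lying on the table between lamp and base, 160 mm long (along its x), 26 mm wide, 30 mm high. Origin: centre of its underside.
- timber: Offcut of pale timber lying on the table between lamp and base, beyond the level: 100 mm long (along its x), 45 mm wide and high. Origin: centre of its underside.

How it is judged:
At the end, for the whole second after the job is handed in: The lamp stands still and upright (within 0.05 rad) and released on the base, each of the three ball centres within 4 mm of its seat point (a different seat for each foot, whichever foot it is), and the coaster lies flat in the middle of the board, within 12 mm of its centre (((distance between foot_a and cone_seat below 0.004 m and distance between foot_b and groove_seat below 0.004 m and distance between foot_c and flat_seat below 0.004 m) or (distance between foot_b and cone_seat below 0.004 m and distance between foot_c and groove_seat below 0.004 m and distance between foot_a and flat_seat below 0.004 m) or (distance between foot_c and cone_seat below 0.004 m and distance between foot_a and groove_seat below 0.004 m and distance between foot_b and flat_seat below 0.004 m)) and angle between lamp's own z axis and vertical below 0.05 rad and linear speed of lamp below 0.02 m/s and horizontal distance between coaster and base below 0.012 m and height (world z) of coaster below 0.024 m); the robot touches nothing.
It fails at once if the lamp leans more than 0.22 rad (13 degrees, its own tipping angle) from upright (angle between lamp's own z axis and vertical above 0.22 rad).
It fails at once if the lamp is pressed or banged on the base with more than 60 N (contact force between lamp and base above 60 N).
It fails at once if the lamp is let fall (faster than 0.35 m/s while no finger holds it, a drop of about 6 mm) (linear speed of lamp above 0.35 m/s and contact force between the fingers and lamp below 0.5 N).
It fails at once if the coaster is shifted more than 10 mm (distance of coaster from where it was at the start of the episode above 0.01 m).
It fails at once if the level or the timber is shifted more than 20 mm (distance of any of level, timber from where it was at the start of the episode above 0.02 m).
It also fails if it takes over 51 s, if anything falls off the work surface, if the arm or the gripper's body presses on something with over 40 N, if the wrist force passes 120 N, or if a joint passes its speed limit or range.

## Working session

There is one attempt and no reset: what is moved stays moved. The work goes in short steps, Python scripts to look and compute and a shell command to move; the robot and the scene stay as the last step left them, time stands still between calls to the robot, and variables do not carry over. Pictures are saved under pics/ and viewed, at most 10 in all, crops included, and the job is handed in when it is done.

```bash
ls; mkdir -p pics; cat > h.py <<'E'
import numpy as np,cv2
from cell import robot, camrig, probe_bus, workorder
def cap(n,f):
    p,d=camrig.capture(n); cv2.imwrite(f'pics/{f}.png',p[:,:,::-1]); np.save(f'pics/{f}.npy',d); return p,d
def xyz(n,u,v,d):
    c=camrig.get_calibration(n); q=np.array([(u-c['cx'])/c['fx']*d,-(v-c['cy'])/c['fy']*d,-d,1+0*d]); return c['T']@q if np.ndim(d)==0 else np.einsum('ij,j...->i...',c['T'],q)[:3]
def onplane(n,u,v,z):
    c=camrig.get_calibration(n); T=c['T']; r=T[:3,:3]@np.array([(u-c['cx'])/c['fx'],-(v-c['cy'])/c['fy'],-1]); o=T[:3,3]; return o+r*(z-o[2])/r[2]
E
python3 - <<'E'
from h import *
for n in('scene','top'):
    cap(n,n+'0'); print(camrig.get_calibration(n))
print(probe_bus.sense())
E
```

```text
cell.py
pics
steer.py
{'fx': 466.73666745433366, 'fy': 466.73666745433366, 'cx': 325.12921542519126, 'cy': 249.29279033961924, 'T': array([[-0.88609828, -0.3054941 ,  0.34857309,  0.85270386],
       [ 0.46313152, -0.61344822,  0.63967998,  0.55430022],
       [ 0.01841308,  0.72825451,  0.68505936,  0.73601016],
       [ 0.        ,  0.        ,  0.        ,  1.        ]])}
{'fx': 521.5953661509174, 'fy': 521.5953661509174, 'cx': 323.8159619974804, 'cy': 242.18896062263582, 'T': array([[ 2.06878718e-03,  9.76460983e-01, -2.15684190e-01,
         3.42086629e-01],
       [-9.99997004e-01,  2.30229826e-03,  8.31416711e-04,
         3.09837684e-02],
       [ 1.30841531e-03,  2.15681823e-01,  9.76462820e-01,
         1.10404967e+00],
       [ 0.00000000e+00,  0.00000000e+00,  0.00000000e+00,
         1.00000000e+00]])}
{'time_s': 0.1, 'joints': array([-1.33142345e+00,  3.13408829e-01,  1.49834857e+00, -3.99217844e-06,
        1.33101445e+00, -2.23422640e-01]), 'qd': array([ 0.00106343, -0.00035182, -0.00331138,  0.00078368, -0.00223831,
       -0.00055049]), 'joint_torque': array([ 1.96724337e-03, -4.12897253e+01, -2.60142821e+01, -1.98614366e-04,
        2.99971529e-03, -2.26635768e-05]), 'position': array([ 0.23431425, -0.46957914,  0.24948945]), 'tool_rot': array([-3.05671107e+00, -7.20218399e-01,  2.08545843e-05]), 'ft_force': array([-0.09033736,  0.63875204, -0.49181027]), 'ft_torque': array([-0.00213347, -0.00227354,  0.03895838]), 'grasp_force': 0.0, 'finger_gap': 0.9989202885875359}
```

View pics/top0.png

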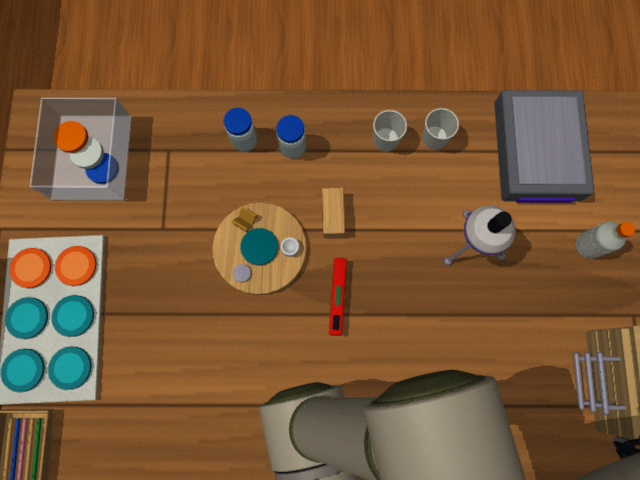

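View pics/scene0.png

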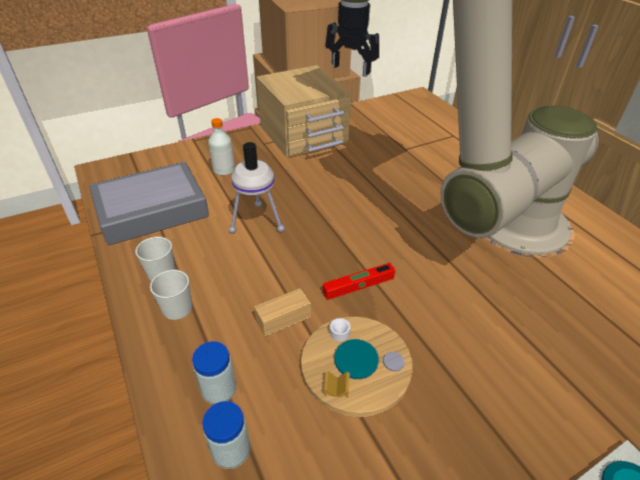

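Top view: base at about (260,247), cone (290,246), groove (245,219), flat (242,273); lamp head (490,232), grip end (500,222), feet near (447,261), (467,214), (501,256). I'll enlarge both.

```bash
python3 - <<'E'
from h import *
p=cv2.imread('pics/top0.png'); q=cv2.imread('pics/scene0.png')
r=lambda i,x,y,w,h,k:cv2.resize(i[y:y+h,x:x+w],None,fx=k,fy=k,interpolation=cv2.INTER_CUBIC)
cv2.imwrite('pics/c1.png',np.hstack([r(p,210,200,100,100,4),r(p,430,190,100,100,4)]))
cv2.imwrite('pics/c2.png',np.hstack([r(q,295,310,125,110,3.2),r(q,205,135,100,110,3.2)]))
E
```

```text
(no output)
```

View pics/c1.png

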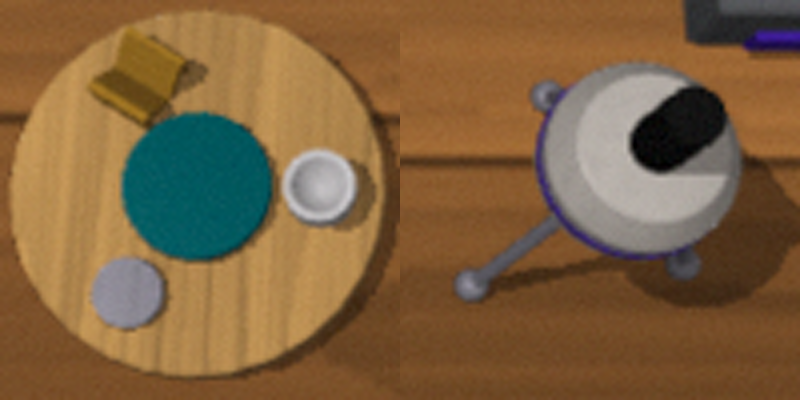

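View pics/c2.png

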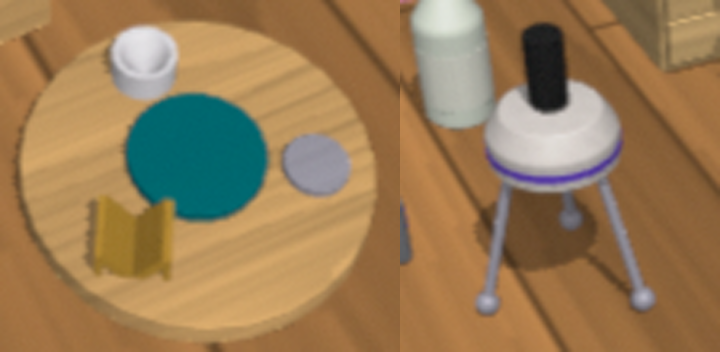

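Top crop: cone rim (319,187), flat (128,292), board centre (198,194), feet (472,284), (547,95), (684,264), grip top (700,112). Scene crop: cone rim (145,50), flat (317,164), feet (487,303), (642,298), (570,217), grip top (543,34). Next I turn these into positions.

```bash
python3 - <<'E'
from h import *
from scipy.optimize import least_squares
def g(n,pts,ox,oy,k): return [onplane(n,ox+(x+.5)/k-.5,oy+(y+.5)/k-.5,z) for x,y,z in pts]
R=lambda a:np.array([[np.cos(a),-np.sin(a)],[np.sin(a),np.cos(a)]])
def fit(P,m):
    P=np.array(P)[:,:2]; m=np.array(m)
    f=lambda s:(m@R(s[2]).T+s[:2]-P).ravel()
    c=P.mean(0); a0=np.arctan2(*(P[0]-c)[::-1])
    s=least_squares(f,[*c,a0]); return s.x.round(4),(f(s.x).reshape(-1,2)*1e3).round(1).tolist()
ring=[.066*np.array([np.cos(t),np.sin(t)]) for t in np.radians([0,120,240])]
bt=g('top',[(319,187,.038),(128,292,.0246),(198,194,.018),(197,186,.027)],210,200,4)
bs=g('scene',[(145,50,.038),(317,164,.0246),(197,156,.027)],295,310,3.2)
print(np.round(bt,4)[:,:2].tolist(),np.round(bs,4)[:,:2].tolist())
print('base top',fit(bt[:3],[ring[0],ring[2],[0,0]])); print('base scene',fit(bs[:2],[ring[0],ring[2]]))
# feet in order a(any), anticlockwise
lt=g('top',[(72,284,.009),(284,264,.009),(147,95,.009),(300,112,.215)],430,190,4)
ls=g('scene',[(242,298,.009),(170,217,.009),(87,303,.009),(143,34,.215)],205,135,3.2)
print(np.round(lt,4)[:,:2].tolist(),np.round(ls,4)[:,:2].tolist())
print('lamp top',fit(lt[:3],ring)); print('lamp scene',fit(ls[:3],ring))
# depth clouds
for n in('top','scene'):
    d=np.load(f'pics/{n}0.npy'); v,u=np.mgrid[:480,:640]; X=xyz(n,u,v,d)
    def sel(cx,cy,r,z0,z1): 
        m=(d>0)&(np.hypot(X[0]-cx,X[1]-cy)<r)&(X[2]>z0)&(X[2]<z1); return X[:,m]
    L=lt[3]
    for nm,S in(('grip',sel(L[0],L[1],.03,.17,.23)),('griptop',sel(L[0],L[1],.03,.21,.225)),('cup',sel(*bt[0][:2],.025,.034,.045)),('flat',sel(*bt[1][:2],.022,.022,.03)),('board',sel(*bt[2][:2],.12,.013,.0205)),('level',sel(.24,-.0,.12,.02,.05))):
        if S.shape[1]: print(n,nm,S.shape[1],S.mean(1).round(4),S.min(1).round(3),S.max(1).round(3))
E
```

```text
[[0.5684, 0.102], [0.5149, 0.2019], [0.5687, 0.1676], [0.5712, 0.1671]] [[0.5685, 0.0979], [0.5157, 0.2014], [0.5736, 0.1679]]
base top (array([ 0.57  ,  0.1676, -1.5992]), [[-0.3, -0.4], [-1.1, 0.4], [1.3, 0.0]])
base scene (array([ 0.5715,  0.1646, -1.6228]), [[-0.4, 0.8], [0.4, -0.8]])
[[0.5443, -0.2342], [0.5554, -0.3482], [0.6489, -0.2802], [0.5836, -0.2888]] [[0.5439, -0.2386], [0.5554, -0.3541], [0.6487, -0.2842], [0.5824, -0.2896]]
lamp top (array([ 0.5829, -0.2875,  2.1983]), [[-0.2, 0.1], [0.6, 0.4], [-0.4, -0.5]])
lamp scene (array([ 0.5827, -0.2923,  2.2051]), [[-0.3, -0.6], [0.8, 1.4], [-0.5, -0.8]])
top grip 329 [ 0.579  -0.2827  0.2047] [ 0.568 -0.3    0.171] [ 0.594 -0.272  0.219]
top griptop 194 [ 0.5812 -0.2858  0.2145] [ 0.568 -0.3    0.21 ] [ 0.594 -0.272  0.219]
top cup 169 [0.569  0.1029 0.0378] [0.55  0.084 0.034] [0.587 0.121 0.045]
top flat 231 [0.5142 0.2031 0.0254] [0.497 0.184 0.022] [0.533 0.22  0.03 ]
top board 3983 [0.5656 0.1677 0.018 ] [0.471 0.07  0.013] [0.669 0.269 0.02 ]
scene grip 310 [ 0.5854 -0.2801  0.1988] [ 0.57  -0.302  0.17 ] [ 0.597 -0.272  0.219]
scene griptop 107 [ 0.5843 -0.2841  0.2153] [ 0.57  -0.302  0.21 ] [ 0.597 -0.274  0.219]
scene cup 225 [0.5704 0.1012 0.0386] [0.552 0.082 0.034] [0.589 0.121 0.043]
scene flat 326 [0.5166 0.2026 0.0262] [0.497 0.182 0.022] [0.534 0.222 0.03 ]
scene board 4358 [0.5784 0.1809 0.019 ] [0.472 0.067 0.013] [0.672 0.268 0.02 ]
```

Units first: shifts go in shares of 0.8 m and turns go in shares of pi rad. So 0.393 m is 0.4913, 0.23 m is 0.2875, 0.463 rad is 0.1474.

```bash
python3 steer.py '{"x": [0.05,0.1,0.1625,0.225,0.2875,0.35,0.4125,0.4625,0.4913,0.4913],"y": [0,0,0,-0.0025,-0.0038,-0.005,-0.0063,-0.0075,-0.0088,-0.0088],"z": [-0.0375,-0.0625,-0.0625,-0.0625,-0.0625,-0.0625,-0.0625,-0.0625,-0.0625,-0.0625],"wx": [0,0,0,0,0,0,0,0,0,0],"wy": [0,0,0,0,0,0,0,0,0,0],"wz": [0.0159,0.0318,0.0477,0.0637,0.0828,0.1019,0.121,0.1369,0.1474,0.1474],"jaw": [1,1,1,1,1,1,1,1,1,1]}' 60; python3 - <<'E'
from h import *
from scipy.spatial.transform import Rotation as Q
s=probe_bus.sense(); print(s['position'],Q.from_rotvec(s['tool_rot']).as_matrix().round(3).tolist(),s['joints'])
E
```

```text
time_s: 1.35
position: [0.5837, -0.2871, 0.299]
tool_rot: [-3.141, -0.003, 0.002]
ft_force: [-0.6, 0.1, 0.1]
finger_gap: 1.001
grasp_force: 0.0
[ 0.58368781 -0.28712834  0.29901127] [[1.0, 0.002, -0.001], [0.002, -1.0, 0.001], [-0.001, -0.001, -1.0]] [-6.36953623e-01  5.84506805e-01  9.68002191e-01  9.35542588e-05
  1.59045277e+00  9.31938195e-01]
```

Converted, 0.107 m is 0.1338, 0.001 m is 0.0013.

```bash
python3 steer.py '{"x": [0,0,0,0,0,0,0,0],"y": [0.0013,0.0013,0.0013,0.0013,0.0013,0.0013,0.0013,0.0013],"z": [0.025,0.05,0.075,0.1,0.1188,0.1313,0.1338,0.1338],"wx": [0,0,0,0,0,0,0,0],"wy": [0,0,0,0,0,0,0,0],"wz": [0,0,0,0,0,0,0,0],"jaw": [1,1,1,0.8,0.6,0.5,0.45,0.45]}' 20; python3 -c "
from h import *
p,_=cap('scene','s1');q,_=cap('top','t1')
r=lambda i,x,y,w,h,k:cv2.resize(i[y:y+h,x:x+w,::-1],None,fx=k,fy=k,interpolation=cv2.INTER_CUBIC)
cv2.imwrite('pics/c3.png',np.hstack([r(p,195,95,120,140,3.2),r(q,430,175,120,140,3.2)]))"
```

```text
time_s: 2.35
position: [0.583, -0.2892, 0.1935]
tool_rot: [3.141, -0.0, 0.001]
ft_force: [-0.5, 0.1, 0.2]
finger_gap: 0.446
grasp_force: 0.0
```

View pics/c3.png

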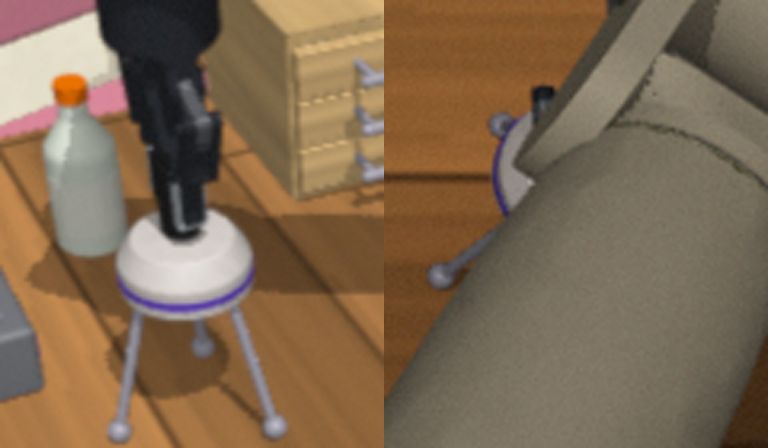

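The fingers straddle the grip and the lamp stands undisturbed: scene-crop feet at (119,430), (275,427) and (203,346). The arm hides most of the lamp in the top view. Closing now.

Converted, -0.015 m is -0.0188, -0.007 m is -0.0088.

```bash
python3 steer.py '{"x": [0,0,0,0,0,0],"y": [0,0,0,0,0,0],"z": [0,0,0,0,0,0],"wx": [0,0,0,0,0,0],"wy": [0,0,0,0,0,0],"wz": [0,0,0,0,0,0],"jaw": [0.4,0.35,0.3,0.25,0.2,0.2]}' 20;python3 steer.py '{"x": [0,0,0],"y": [0,0,0],"z": [0,0,0],"wx": [0,0,0],"wy": [0,0,0],"wz": [0,0,0],"jaw": [0.0,0,0]}' 60; python3 steer.py '{"x": [0,0,0,0,0,0],"y": [0,0,0,0,0,0],"z": [-0.0013,-0.0038,-0.0088,-0.0188,-0.0188,-0.0188],"wx": [0,0,0,0,0,0],"wy": [0,0,0,0,0,0],"wz": [0,0,0,0,0,0],"jaw": [0,0,0,0,0,0]}'
```

```text
time_s: 3.2
position: [0.583, -0.2892, 0.1932]
tool_rot: [3.141, -0.0, 0.001]
ft_force: [0.3, -0.1, 1.8]
finger_gap: 0.325
grasp_force: 20.9
time_s: 3.58
position: [0.583, -0.2892, 0.1932]
tool_rot: [3.141, -0.0, 0.001]
ft_force: [-0.2, -1.4, 4.8]
finger_gap: 0.316
grasp_force: 58.7
time_s: 4.32
position: [0.5828, -0.289, 0.2079]
tool_rot: [-3.141, 0.0, 0.0]
ft_force: [-0.3, -0.2, -6.2]
finger_gap: 0.315
grasp_force: 59.6
```

Converted, -0.078 m is -0.0975, -0.077 m is -0.0963.

```bash
python3 steer.py '{"x": [0,0,0,0,0,0,0,0,0,0],"y": [0,0,0,0,0,0,0,0,0,0],"z": [-0.0038,-0.0125,-0.0275,-0.045,-0.0625,-0.0775,-0.09,-0.0963,-0.0975,-0.0975],"wx": [0,0,0,0,0,0,0,0,0,0],"wy": [0,0,0,0,0,0,0,0,0,0],"wz": [0,0,0,0,0,0,0,0,0,0],"jaw": [0,0,0,0,0,0,0,0,0,0]}'
python3 - <<'E'
from h import *
p,d=cap('scene','s2')
r=p[:,:,::-1][40:240,180:330]
cv2.imwrite('pics/c4.png',cv2.resize(r,None,fx=3,fy=3,interpolation=cv2.INTER_CUBIC))
E
```

```text
time_s: 5.58
position: [0.5829, -0.289, 0.2856]
tool_rot: [-3.141, 0.0, 0.001]
ft_force: [0.1, 0.4, -5.9]
finger_gap: 0.311
grasp_force: 59.5
```

View pics/c4.png

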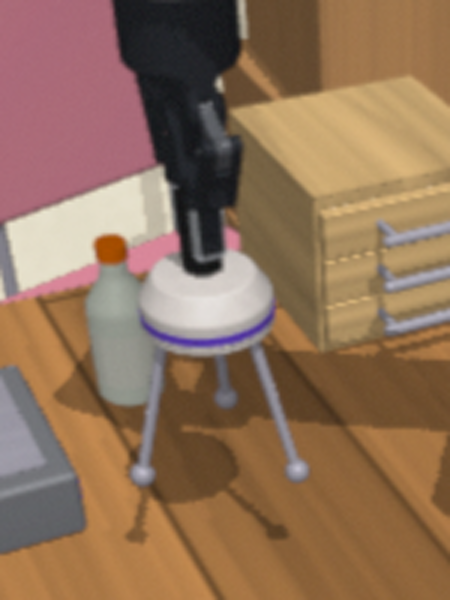

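Lifted and upright (feet at (142,475), (297,470), (226,397) in the crop). Carrying it across.

Converted, -0.212 m is -0.265, -0.182 m is -0.2275.

```bash
python3 steer.py '{"x": [0,0,-0.0013,-0.0025,-0.0038,-0.005,-0.0063,-0.0075,-0.0088,-0.01],"y": [-0.0038,-0.0125,-0.0275,-0.05,-0.08,-0.115,-0.1525,-0.19,-0.2275,-0.265],"z": [0,0,0,0,0,0,0,0,0,0],"wx": [0,0,0,0,0,0,0,0,0,0],"wy": [0,0,0,0,0,0,0,0,0,0],"wz": [0,0,0,0,0,0,0,0,0,0],"jaw": [0,0,0,0,0,0,0,0,0,0]}'
python3 steer.py '{"x": [0,0,-0.0013,-0.0025,-0.0038,-0.005,-0.0056,-0.0056,-0.0056,-0.0056],"y": [-0.0375,-0.075,-0.1125,-0.15,-0.1875,-0.2225,-0.255,-0.28,-0.2975,-0.305],"z": [0,0,0,0,0,0,0,0,0,0],"wx": [0,0,0,0,0,0,0,0,0,0],"wy": [0,0,0,0,0,0,0,0,0,0],"wz": [-0.0064,-0.0191,-0.035,-0.0541,-0.0732,-0.0923,-0.1082,-0.1178,-0.1232,-0.1245],"jaw": [0,0,0,0,0,0,0,0,0,0]}'
python3 steer.py '{"x": [0,0,0,0,0,0],"y": [0,0,0,0,0,0],"z": [0,0,0.025,0.0375,0.0375,0.0375],"wx": [0,0,0,0,0,0],"wy": [0,0,0,0,0,0],"wz": [0,0,0,0,0,0],"jaw": [0,0,0,0,0,0]}'
python3 - <<'E'
from h import *
print(probe_bus.sense()['position'])
p,d=cap('scene','s3');q,_=cap('top','t3')
a=cv2.resize(p[:,:,::-1][240:430,285:425],None,fx=3,fy=3,interpolation=cv2.INTER_CUBIC)
b=cv2.resize(q[:,:,::-1][160:350,190:310],None,fx=3,fy=3,interpolation=cv2.INTER_CUBIC)
cv2.imwrite('pics/c5.png',np.hstack([a,b]))
E
```

```text
time_s: 6.88
position: [0.5745, -0.0749, 0.2863]
tool_rot: [-3.142, -0.001, -0.001]
ft_force: [-0.2, 0.7, -6.3]
finger_gap: 0.309
grasp_force: 59.6
time_s: 8.12
position: [0.5704, 0.1676, 0.286]
tool_rot: [3.082, 0.611, 0.0]
ft_force: [0.1, -0.8, -5.5]
finger_gap: 0.311
grasp_force: 59.6
time_s: 8.88
position: [0.5708, 0.1668, 0.2568]
tool_rot: [3.082, 0.61, 0.002]
ft_force: [-0.8, -0.3, -5.9]
finger_gap: 0.311
grasp_force: 59.7
[0.57079519 0.16684834 0.25675858]
```

View pics/c5.png

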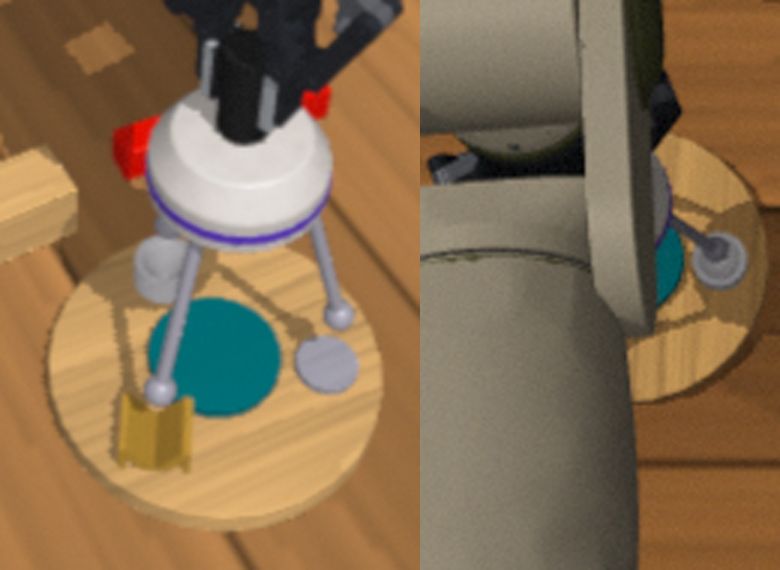

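```bash
python3 - <<'E'
from h import *
z=.0726
P=lambda n,x,y,ox,oy:onplane(n,ox+(x+.5)/3-.5,oy+(y+.5)/3-.5,z)[:2]
gr=P('scene',159,391,285,240);fl=P('scene',340,315,285,240);co=P('scene',168,224,285,240);ct=P('top',297,251,190,160)
for c in((.5700,.1676,-1.599),(.5712,.1655,-1.605)):
  S=[np.array(c[:2])+.066*np.array([np.cos(c[2]+t),np.sin(c[2]+t)]) for t in np.radians([0,120,240])]
  print('seats',np.round(S,4).tolist())
print('scene cone',co,'groove',gr,'flat',fl,'top cone',ct)
# top-camera reprojection of cone centre seat measured .5684,.102
E
```

```text
seats [[0.5681, 0.1016], [0.6281, 0.199], [0.5138, 0.2022]]
seats [[0.5689, 0.0995], [0.6295, 0.1965], [0.5152, 0.2004]]
scene cone [0.56950562 0.09951352] groove [0.62974302 0.19817102] flat [0.51381855 0.20142334] top cone [0.56737672 0.10124242]
```

Same-camera errors of feet against seats are under 2 mm: scene feet (168,224), (159,391), (340,315) and top foot (297,251) each sit above their seat. Lowering.

Converted, 0.032 m is 0.04, 0.03 m is 0.0375.

```bash
python3 steer.py '{"x": [0,0,0,0,0,0,0,0],"y": [0,0,0,0,0,0,0,0],"z": [0.0063,0.0138,0.0213,0.0288,0.0338,0.0375,0.04,0.04],"wx": [0,0,0,0,0,0,0,0],"wy": [0,0,0,0,0,0,0,0],"wz": [0,0,0,0,0,0,0,0],"jaw": [0,0,0,0,0,0,0,0]}'; python3 steer.py '{"x": [0,0,0,0,0],"y": [0,0,0,0,0],"z": [0.0013,0.0025,0.0038,0.0038,0.0038],"wx": [0,0,0,0,0],"wy": [0,0,0,0,0],"wz": [0,0,0,0,0],"jaw": [0,0,0,0,0]}'
```

```text
time_s: 9.98
position: [0.5705, 0.1669, 0.224]
tool_rot: [-3.082, -0.61, 0.0]
ft_force: [0.4, -0.3, -6.8]
finger_gap: 0.314
grasp_force: 59.7
time_s: 10.6
position: [0.5705, 0.1669, 0.2211]
tool_rot: [-3.082, -0.61, -0.0]
ft_force: [0.8, 0.4, -6.2]
finger_gap: 0.313
grasp_force: 59.7
```

No contact yet and about 3 mm left. Continuing in 1 mm steps.

Converted, 0.001 m is 0.0013, 0.0005 m is 0.0006.

```bash
for i in 1 2 3; do python3 steer.py '{"x": [0,0,0],"y": [0,0,0],"z": [0.0006,0.0013,0.0013],"wx": [0,0,0],"wy": [0,0,0],"wz": [0,0,0],"jaw": [0,0,0]}' | grep -E 'pos|ft'; done
```

```text
position: [0.5705, 0.167, 0.22]
ft_force: [0.2, -0.5, -5.7]
position: [0.5706, 0.1669, 0.2191]
ft_force: [0.1, -0.6, -4.8]
position: [0.5707, 0.1669, 0.2183]
ft_force: [1.5, -0.9, -3.4]
```

Converted, 0.001 m is 0.0013, 0.0005 m is 0.0006.

```bash
python3 steer.py '{"x": [0,0,0,0],"y": [0,0,0,0],"z": [0,0.0006,0.0013,0.0013],"wx": [0,0,0,0],"wy": [0,0,0,0],"wz": [0,0,0,0],"jaw": [0,0,0,0]}' 20;  python3 steer.py '{"x": [0,0,0],"y": [0,0,0],"z": [0.0006,0.0013,0.0013],"wx": [0,0,0],"wy": [0,0,0],"wz": [0,0,0],"jaw": [0,0,0]}'
```

```text
time_s: 12.22
position: [0.5709, 0.167, 0.218]
tool_rot: [3.082, 0.61, 0.003]
ft_force: [1.8, 0.2, 5.2]
finger_gap: 0.316
grasp_force: 60.6
time_s: 12.6
position: [0.5712, 0.1671, 0.2178]
tool_rot: [3.082, 0.61, 0.006]
ft_force: [1.3, -0.4, 9.7]
finger_gap: 0.315
grasp_force: 60.9
```

Height 0.2178 m matches home and the base now carries the weight. Releasing gradually.

Converted, -0.001 m is -0.0013, -0.0005 m is -0.0006.

```bash
python3 steer.py '{"x": [0,0,0,0,0,0],"y": [0,0,0,0,0,0],"z": [-0.0006,-0.0013,-0.0013,-0.0013,-0.0013,-0.0013],"wx": [0,0,0,0,0,0],"wy": [0,0,0,0,0,0],"wz": [0,0,0,0,0,0],"jaw": [0.32,0.34,0.38,0.45,0.55,0.55]}' 20
python3 - <<'E'
from h import *
p,d=cap('scene','s4')
cv2.imwrite('pics/c6.png',cv2.resize(p[:,:,::-1][240:430,285:425],None,fx=3,fy=3,interpolation=cv2.INTER_CUBIC))
E
```

```text
time_s: 13.35
position: [0.5705, 0.167, 0.2169]
tool_rot: [-3.082, -0.61, 0.0]
ft_force: [0.0, -0.2, 0.2]
finger_gap: 0.553
grasp_force: 0.0
```

View pics/c6.png

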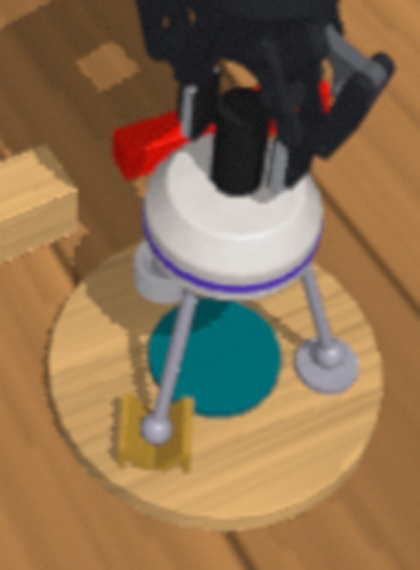

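Released and standing: the groove foot is at (156,429) in the V and the flat foot at (330,353) on the disc. Retreating straight up, then away for a clear check.

Converted, -0.19 m is -0.2375, -0.14 m is -0.175.

```bash
python3 steer.py '{"x": [0,0,0,0,0,0,-0.05,-0.1125,-0.175,-0.2375],"y": [0,0,0,0,0,0,0,0,0,0],"z": [-0.0125,-0.0313,-0.0563,-0.0875,-0.125,-0.15,-0.15,-0.15,-0.15,-0.15],"wx": [0,0,0,0,0,0,0,0,0,0],"wy": [0,0,0,0,0,0,0,0,0,0],"wz": [0,0,0,0,0,0,0,0,0,0],"jaw": [0.55,0.55,0.55,0.6,0.6,0.6,0.6,0.6,0.6,0.6]}'
python3 steer.py '{"x": [-0.0125,-0.0125,-0.0125,-0.0125,-0.0125,-0.0125],"y": [0.0625,0.125,0.1875,0.25,0.3,0.3],"z": [0,0,0,0,0,0],"wx": [0,0,0,0,0,0],"wy": [0,0,0,0,0,0],"wz": [0,0,0,0,0,0],"jaw": [0.6,0.6,0.6,0.6,0.6,0.6]}'
python3 - <<'E'
from h import *
p,d=cap('scene','s5');q,_=cap('top','t5')
a=cv2.resize(p[:,:,::-1][265:430,290:420],None,fx=3,fy=3,interpolation=cv2.INTER_CUBIC)
b=cv2.resize(q[:,:,::-1][180:345,190:310],None,fx=3,fy=3,interpolation=cv2.INTER_CUBIC)
cv2.imwrite('pics/c7.png',np.hstack([a,b]))
E
```

```text
time_s: 14.65
position: [0.3933, 0.0941, 0.3381]
tool_rot: [3.081, 0.61, 0.003]
ft_force: [-0.3, -0.9, 1.2]
finger_gap: 0.602
grasp_force: 0.0
time_s: 15.4
position: [0.4774, -0.1332, 0.3374]
tool_rot: [3.082, 0.606, 0.0]
ft_force: [-0.0, 0.6, -0.1]
finger_gap: 0.599
grasp_force: 0.0
```

View pics/c7.png

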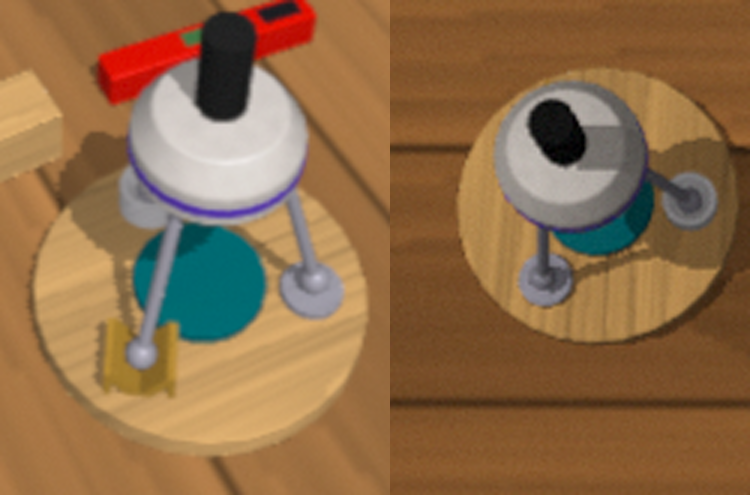

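All three feet look seated: top view has the cone foot at about (690,199) and the flat foot at (543,277), scene has the groove foot at (141,354). Quick check in numbers.

```bash
python3 - <<'E'
from h import *
P=lambda n,x,y,ox,oy,z:onplane(n,ox+(x+.5)/3-.5,oy+(y+.5)/3-.5,z)[:2].round(4)
print('top cone',P('top',300,199,190,180,.0336),'flat',P('top',153,277,190,180,.0336),'grip',P('top',161,117,190,180,.2396))
print('scene groove',P('scene',141,354,290,265,.0336),'flat',P('scene',315,279,290,265,.0336),'grip',P('scene',228,30,290,265,.2396))
E
```

```text
top cone [0.5702 0.1017] flat [0.5148 0.2025] grip [0.574  0.1683]
scene groove [0.6299 0.1979] flat [0.5147 0.201 ] grip [0.572  0.1656]
```

```bash
python3 -c "
from cell import robot, camrig, probe_bus, workorder
print(workorder.job_done())"
```

```text
the job is handed in; nothing more can be done
None
```

I set the lamp down on the base, let go and handed the job in at about 15.5 s. The last pictures show it upright with its feet within about 2 mm of the cone, groove and flat seats, and the coaster, level and timber look unmoved; the hand-in returned no verdict.

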